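Free the honing wheel of a bench sharpener whose nut may be left-hand

ROBOT

A 6-joint arm with a two-finger parallel gripper is mounted at the origin on a cart in front of the work surface, level with it; the furniture and walls round the work are solid. World frame = base frame: x ahead of the robot, y to its left, z up, the work surface at z = 0. Lengths are in mm, angles in rad, forces in N, time in s.
With the tool pointing down it reaches from about 400 to 825 mm from the base axis. Payload 7 kg.
Tool frame: the origin (TCP) lies at the very end of the fingers, on their centre line; the grasp point (between the pads) lies 19 mm behind it; z points along the fingers, y is the line along which they close (so a half turn about z gives the same grasp; the last joint's range is limited). The gripper opens to 88 mm and grips with 3 to 60 N. Pads are 19 mm wide; open, the fingers measure 130 mm over their backs; the gripper's body (78 mm by 193 mm) begins 47 mm behind the grasp point.
Start: joints at [-0.823, 0.359, 0.012, 0, -1.224, -0.288], TCP at [299.515, -604.885, 226.561] pointing down, gripper open.
Joint ranges: [-3.07, 3.07], [-1.43, 2.12], [-1.02, 1.25], [-3.03, 1.67], [-3.05, -0], [-3.03, 3.03]. Speed limits (rad/s): [2.39, 2.39, 3.01, 3.14, 3.14, 3.14].

INTERFACE

Orientations are given as a unit quaternion [x, y, z, w].
In Python, from plant import bot gives the robot as it stands. Calls block until the motion is done:
- bot.move_ptp(position, orientation): joint-space move of the TCP to a pose.
- bot.line_to(position, velocity=150, ori=None): straight line of the TCP; ori=None keeps the orientation; velocity is the mean speed in mm/s.
- bot.move_joints(angles): joint-space move.
- bot.move_gripper(opening, force=None): finger opening in mm; force is the grip in N (None keeps the last); returns when the fingers have stopped.
- bot.pause(seconds).
- bot.solve_ik(position, orientation): joint angles nearest the present ones, or None.
- bot.read_state(): the state.
- bot.camera(name): name is "scene" or "top"; returns the picture (400x640x3 uint8, red, green, blue); there is no depth.
- bot.get_calibration(name): a dict with "fx", "fy", "cx", "cy" (pixels), "view" (4x4, takes a point from world to camera coordinates). Camera axes: x right, y up, looking along -z (the intrinsics and any distortion apply to the point x, -y, -z); pixel columns grow to the right and rows downward; lengths in mm; the calibration is good to about 2 mm. A picture is of the moment at which its call begins. get_calibration takes no time and is no camera call.
A pose or a line that the arm cannot do raises bot.Unreachable and nothing moves.
- bot.close_job(): hands the job in; it is judged then, once.
The state is a dict: "t": time; "joint_pos": joint angles; "qvel": joint speeds; "tau": joint torques, N m; "tcp_pos": TCP position; "eef_rot": TCP orientation; "contact_force": force on the tool from outside, world axes, zero at the start; "moment": the same for the moment, N m; "width": finger opening in mm; "finger_force": force on a finger pad.
Only numpy, scipy, OpenCV 4.12 (cv2) and the standard library are available. Lean on these libraries where they do the work, as an engineer would, in place of code of your own. Each camera call takes 0.05 s, during which the arm holds its last target. There are 200 camera calls.

TASK

The honing wheel on the bench shears sharpener has to come off. First loosen the hex nut on its spindle: it may well have a left-hand thread and nothing shows it, so feel a little both ways to learn which way it gives, never force it tighter, then back it off nearly a quarter turn; then draw the slotted washer out from under the nut by its lug without wrenching it, and lift the wheel off over the nut. Lay the washer and then the wheel flat on the rubber mat, side by side, lowering the wheel onto the mat in the grip rather than dropping it, and leave the other things where they are.

Things in the scene. Friction and masses are not known exactly. Their poses are not given: they have to be found in the camera images.
- sharpener: Fixed bench shears sharpener: grey cast box on a black base, 131 (its x) x 176 mm, 49 mm high, dial and cooling slots on its front (-x). Origin on the table under its centre, which is the spindle axis. The steel spindle is 12 mm thick and ends 121 mm above the table. A guide post with rest bar, up to 79 mm high, stands 66 to 88 mm off the axis on the -y side.
- flange_top (a point): Point on the spindle axis on top of the sharpener's 52 mm wide flange, 58 mm above the table, where the wheel's underside rests; a centring shoulder 34 mm wide stands 6 mm above it, inside the wheel's bore.
- clamp_nut: Steel spindle nut; it never leaves the spindle, the parts below come off past it. Origin on the axis at its underside, 89.5 mm high while tight. A 30 mm wide collar 12 mm high, then the hexagon. A 25 mm boss below sits in the washer. Coarse quick thread, climbs about 3 mm per rad when loosened; its hand is left as often as right and cannot be seen. Stays where it is left.
- nut_hex (a point): Middle of the nut's hexagon: 24 mm across flats, 15 mm high, two flats facing its +x and -x. Loosening takes about 0.1 N m all the way. Tightening stiffens: about 0.2 N m at 0.14 rad, 0.4 at 0.18, 0.65 at 0.22; past 0.25 rad tighter it is spoilt. It turns at most 1.6 rad loose; from 0.85 rad (2.8 mm climb) it counts as loosened, 1.1 to 1.4 rad clears the washer well.
- slotted_washer: Loose C-shaped steel washer, 50 mm wide, 7 mm thick, 60 g, on the wheel under the nut. Origin at the middle of its underside, 82 mm above the table. Its 14 mm slot opens to its -x; draw it out level along its +x. The nut's boss sits 2.4 mm deep in its top, so it will not slide before the nut has climbed. At first its +x points within 0.6 rad of the sharpener's front.
- washer_lug (a point): The washer's lug, for pinching from above across y: 10 mm wide in y, 12 mm long, centred 35 mm from the washer's origin along its +x; this point lies 9 mm above the washer's underside, the lug's top 13 mm above it.
- honing_wheel: Loose ring-shaped grey abrasive wheel, 66 mm outside, bore 36 mm, 24 mm high, about 0.2 kg, on the flange. Origin in the middle of its underside. Grip it across its outside from above. The nut and the spindle's end stand 34 to 40 mm above the wheel's top, inside the grip; lift the wheel 65 mm or more straight up past them before going sideways.
- rubber_mat: Flat dark rubber mat on the table between the robot and the sharpener, 110 mm (its x) by 190 mm (its y), 3 mm thick, fixed. Origin in the middle of its underside; its top is 3 mm above the table.
- oil_bottle: Bystander: white oil bottle with red spout, 46 x 50 mm, 128 mm high, standing at the sharpener's +y side. Origin in the middle of its underside.
- tailor_shears: Bystander: tailor shears with black bows, 253 mm long, lying on the table. Origin under the middle.
- thread_snips: Bystander: black thread snips, 113 mm long, lying flat. Origin under the middle.
- seam_gauge: Bystander: wood and steel seam gauge with a blue slider, 155 mm long. Origin under the middle.
Mind the look-alikes: they are no part of the job. What is shaped like the slotted_washer but blue is not meant. There is more than one size of the honing_wheel; the one meant has the size given above.

How it is judged:
By the outcome, as a careful person would: the job done as asked, in the order asked, and still so for the second after the job is handed in, with the robot touching nothing.
It also fails if it takes over 69 s, if anything falls off the work surface, if the arm or the gripper's body presses on something with over 40 N, if the wrist force passes 120 N, or if a joint passes its speed limit or range.

## Working session

There is one attempt and no reset: what is moved stays moved. The work goes in short steps, each a Python script; the robot and the scene stay as the last script left them, time stands still between calls to the robot, and variables do not carry over. Pictures are saved under pics/ and viewed, at most 10 in all, crops included, and the job is handed in when it is done.

```bash
ls; mkdir -p pics
python3 - <<'E'
from plant import bot
import cv2,numpy as np
np.set_printoptions(suppress=True,precision=3)
for n in("scene","top"):
    cv2.imwrite(f"pics/{n}0.png",bot.camera(n)[:,:,::-1])
    print(n,bot.get_calibration(n))
print(bot.read_state())
E
```

```text
pics
scene {'fx': 373.61225103602675, 'fy': 373.61225103602675, 'cx': 319.66859909509793, 'cy': 203.62865932269614, 'view': array([[  -0.503,   -0.864,   -0.023,  575.168],
       [   0.349,   -0.227,    0.909, -178.466],
       [  -0.791,    0.449,    0.416, -697.647],
       [   0.   ,    0.   ,    0.   ,    1.   ]])}
top {'fx': 514.8908151249558, 'fy': 514.8908151249558, 'cx': 317.09362258357504, 'cy': 197.3142802481543, 'view': array([[   -0.018,    -1.   ,    -0.017,   419.486],
       [    0.995,    -0.02 ,     0.096,  -450.795],
       [   -0.096,    -0.015,     0.995, -1130.544],
       [    0.   ,     0.   ,     0.   ,     1.   ]])}
{'t': 0.1, 'joint_pos': array([-0.823,  0.359,  0.011, -0.   , -1.224, -0.288]), 'qvel': array([ 0.001, -0.002,  0.002,  0.001,  0.   ,  0.001]), 'tau': array([ -0.002, -58.417,  29.375,   7.015,   0.01 ,  -0.   ]), 'tcp_pos': array([ 299.324, -604.524,  225.733]), 'eef_rot': array([-0.228,  0.974,  0.001, -0.   ]), 'contact_force': array([-0.287,  0.818,  0.772]), 'moment': array([-0.012,  0.004,  0.06 ]), 'finger_force': 0.0, 'width': 87.80761210129693}
```

View pics/scene0.png

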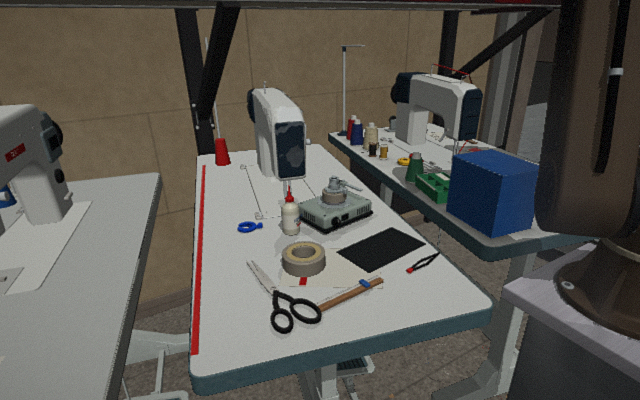

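View pics/top0.png

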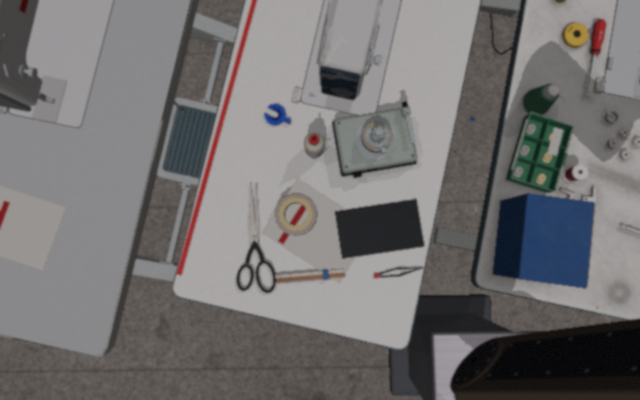

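The top picture shows the sharpener at (375,140), the mat at (380,229) and the bottle at (315,143). The shears are at (254,240), the gauge at (310,275) and the snips at (397,272). The possible mix-ups are the blue C-washer at (277,114), and the larger tan ring at (295,213) for the wheel on the spindle at (376,133). I want the steel washer and the grey wheel on the spindle, so I'll check them in one close crop.

Run:
```python
import cv2,numpy as np
a=cv2.imread("pics/top0.png")[85:185,320:425]; b=cv2.imread("pics/scene0.png")[165:240,290:385]
a=cv2.resize(a,None,fx=5.6,fy=5.6,interpolation=cv2.INTER_CUBIC)[:, :588]
cv2.imwrite("pics/c1.png",a)
b=cv2.resize(b,None,fx=7.5,fy=7.5,interpolation=cv2.INTER_CUBIC); print(a.shape,b.shape)
cv2.imwrite("pics/c2.png",b)
```

```text
(560, 588, 3) (562, 712, 3)
```

View pics/c1.png

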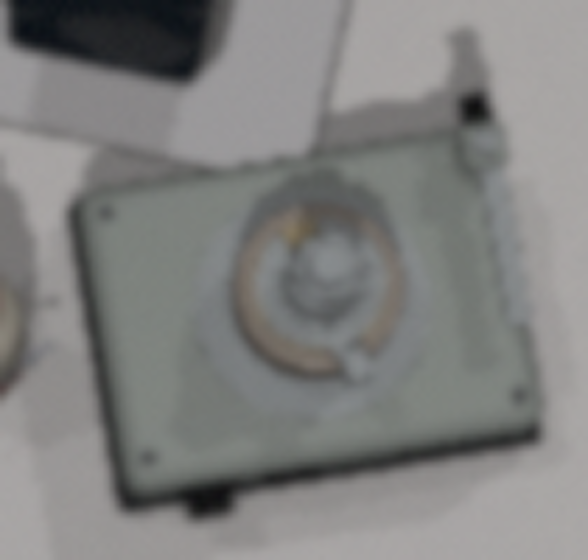

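View pics/c2.png

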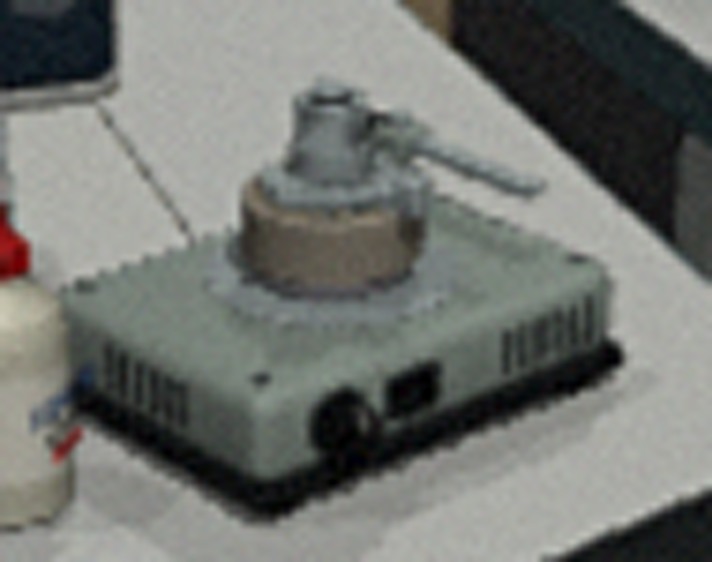

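The top crop shows a brown-grey ring on the spindle at about (319,288) with the steel C-washer and nut on it. The spindle end is at about (333,258), and the lug is at (355,362), towards the front and slightly to -y. The scene crop confirms it: spindle end at (330,92), wheel below, dial on the near face.

```bash
cat > h.py <<'E'
import numpy as np
from scipy.optimize import least_squares
from scipy.spatial.transform import Rotation as R
from plant import bot
np.set_printoptions(suppress=True,precision=3)
C={n:bot.get_calibration(n) for n in("scene","top")}
def proj(n,p):
    c=C[n];q=(c["view"]@np.append(p,1))[:3]
    return np.array([c["cx"]+c["fx"]*q[0]/-q[2],c["cy"]-c["fy"]*q[1]/-q[2]])
def atz(n,uv,z):
    return least_squares(lambda a:proj(n,[a[0],a[1],z])-uv,[600,0]).x
def tri(a,b): # top uv, scene uv
    r=least_squares(lambda p:np.r_[proj("top",p)-a,proj("scene",p)-b],[600,0,50.]);return r.x,r.fun
def c1(u,v): return np.array([(u+.5)/5.6-.5+320,(v+.5)/5.6-.5+85])
def c2(u,v): return np.array([(u+.5)/7.5-.5+290,(v+.5)/7.5-.5+165])
E
python3 - <<'E'
from h import *
print("spindle end tri",tri(c1(333,258),c2(330,92)))
print("spindle at121",atz("top",c1(333,258),121),atz("scene",c2(330,92),121))
print("screws mid z49",[atz("top",c1(*p),49) for p in((107,213),(519,396),(150,457),(313,304))])
print("wheel c z82",atz("top",c1(319,288),82))
print("lug z95",atz("top",c1(356,360),95), "lug scene", atz("scene",c2(415,185),95))
M=[atz("top",p,3) for p in((336,211),(419,200),(424,246),(344,257))];print("mat",M,np.mean(M,0))
print("head",tri((322,92),(279,177)),tri((358,98),(304,178)))
print("bottle",tri((314,139),(290,190)))
s=bot.read_state();print(R.from_quat(s["eef_rot"]).as_matrix())
E
```

```text
spindle end tri (array([586.884, 277.962, 118.231]), array([-0.12 , -0.073,  0.178,  0.004]))
spindle at121 [586.096 278.021] [580.89  282.259]
screws mid z49 [array([622.569, 359.329]), array([545.421, 198.595]), array([524.148, 344.555]), array([584.03 , 278.609])]
wheel c z82 [583.301 279.482]
lug z95 [552.461 267.646] lug scene [546.045 269.682]
mat [array([428.617, 368.644]), array([450.076, 179.048]), array([345.544, 171.658]), array([324.077, 352.828])] [387.078 268.044]
head (array([673.415, 395.788, 115.147]), array([-0.344, -0.164,  0.483,  0.036])) (array([664.469, 320.986,  99.29 ]), array([-1.212, -0.656,  1.788,  0.09 ]))
bottle (array([572.381, 413.695, 116.518]), array([ 0.002,  0.001, -0.002, -0.   ]))
[[-0.896 -0.444 -0.001]
 [-0.444  0.896  0.001]
 [ 0.     0.001 -1.   ]]
```

```bash
cat >> h.py <<'E'
def ori(phi): # tool down, closing line at angle phi
    y=np.array([np.cos(phi),np.sin(phi),0]);z=np.array([0,0,-1.]);return R.from_matrix(np.c_[np.cross(y,z),y,z]).as_quat()
E
python3 - <<'E'
from h import *
for n in C: V=C[n]["view"];print(n,"cam",-V[:3,:3].T@V[:3,3])
for p in((470,140),(482,85),(395,75)):print("machine2",p,[atz("scene",p,z) for z in(100,200,300)])
print("bluebox top corners z150",[atz("scene",p,150) for p in((453,150),(483,148),(550,170))],[atz("top",p,150) for p in((500,195),(595,195),(497,270))])
print("beam",[atz("scene",(320,6),z) for z in (400,600,800)])
for ph in np.arange(1.2,4.9,.3):
    q=bot.solve_ik([585,279,140],ori(ph));print(round(ph,2),q)
print(bot.solve_ik([300,-605,400],ori(2.03)),bot.solve_ik([585,279,350],ori(2.2)))
E
```

```text
scene cam [-200.175  769.968  465.25 ]
top cam [ 347.53   393.249 1175.539]
machine2 (470, 140) [array([ 676.536, -360.784]), array([436.505, -51.201]), array([196.475, 258.382])]
machine2 (482, 85) [array([ 1623.771, -1624.436]), array([1124.402, -968.884]), array([ 625.033, -313.332])]
machine2 (395, 75) [array([ 2557.968, -1620.501]), array([1802.83 , -966.026]), array([1047.692, -311.551])]
bluebox top corners z150 [array([510.924, -79.614]), array([ 476.576, -165.258]), array([ 264.137, -138.753])] [array([444.038,  44.892]), array([ 440.314, -142.416]), array([296.321,  58.44 ])]
beam [array([ 9016014.353, -5275261.652]), array([1813.492, -407.463]), array([ 4802.239, -2155.043])]
1.2 [ 0.745  0.379 -0.165  0.    -1.027 -2.687]
1.5 [ 0.745  0.379 -0.165  0.    -1.027 -2.387]
1.8 [ 0.745  0.379 -0.165  0.    -1.027 -2.087]
2.1 [ 0.745  0.379 -0.165  0.    -1.027 -1.787]
2.4 [ 0.745  0.379 -0.165  0.    -1.027 -1.487]
2.7 [ 0.745  0.379 -0.165  0.    -1.027 -1.187]
3.0 [ 0.745  0.379 -0.165  0.    -1.027 -0.887]
3.3 [ 0.745  0.379 -0.165  0.    -1.027 -0.587]
3.6 [ 0.745  0.379 -0.165  0.    -1.027 -0.287]
3.9 [ 0.745  0.379 -0.165  0.    -1.027  0.013]
4.2 [ 0.745  0.379 -0.165  0.    -1.027  0.313]
4.5 [ 0.745  0.379 -0.165  0.    -1.027  0.613]
4.8 [ 0.745  0.379 -0.165  0.    -1.027  0.913]
[-0.822  0.311  0.325  0.    -1.585 -0.289] [ 0.745  0.266  0.156  0.    -1.46  -1.687]
```

Run:
```python
from h import *
print(bot.solve_ik([300,-605,430],ori(2.03)),bot.solve_ik([585,279,430],ori(2.2)))
bot.line_to([299.5,-604.9,430],300)
bot.move_ptp([585,279,430],ori(2.2))
bot.move_gripper(50,3)
bot.line_to([585,279,170],250)
bot.line_to([585,279,125],150)
s=bot.read_state();print(s["t"],s["tcp_pos"],s["contact_force"],s["moment"])
cv=__import__("cv2")
a=bot.camera("top")[70:190,310:430,::-1];b=bot.camera("scene")[110:230,270:390,::-1]
cv.imwrite("pics/n1.png",cv.resize(np.hstack([a,b]),None,fx=3.3,fy=3.3,interpolation=2))
```

```text
[-0.822  0.313  0.393  0.    -1.65  -0.289] [ 0.745  0.263  0.324  0.    -1.632 -1.687]
6.6417 [585.401 279.149 125.821] [-0.27   0.387  0.282] [ 0.021  0.    -0.039]
```

View pics/n1.png

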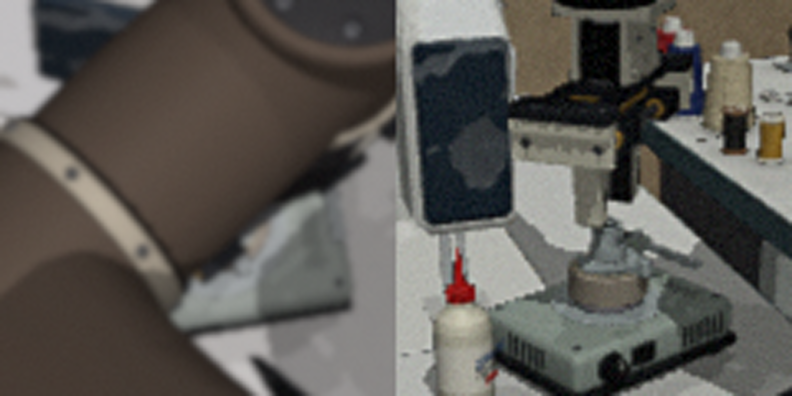

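The left half (top view) shows only the arm. The right half (scene) shows the fingers straight above the nut at about (605,225), clear of the bottle and the sewing machine head.

```bash
cat >> h.py <<'E'
def ax(phi): return np.array([np.cos(phi),np.sin(phi),0])
def probe(xy,z,phi,f=3,op=36):
    bot.line_to([*xy,z],120,ori(phi)); a=bot.read_state()
    bot.move_gripper(18,f); s=bot.read_state()
    d=s["contact_force"]-a["contact_force"]
    print("phi %.2f w %.2f Fy %.2f Fx %.2f Mz %.3f ff %.1f t %.1f"%(phi,s["width"],d@ax(phi),d@ax(phi-np.pi/2),s["moment"][2]-a["moment"][2],s["finger_force"],s["t"]),s["tcp_pos"],d[2])
    bot.move_gripper(op)
    return s["width"]
E
python3 - <<'E'
from h import *
bot.move_gripper(38,3)
c=np.array([585,279.])
probe(c,106,2.2); probe(c,106,2.5)
probe(c+1.5*ax(2.5)[:2],106,2.5)
E
```

```text
phi 2.20 w 25.33 Fy 6.51 Fx -0.69 Mz 0.074 ff 3.0 t 8.0 [584.608 280.21  106.447] 1.040110380811178
phi 2.50 w 26.40 Fy 4.97 Fx 0.44 Mz 0.022 ff 3.0 t 9.4 [584.026 279.72  105.744] -1.0565320931105995
phi 2.50 w 25.61 Fy 0.63 Fx 0.35 Mz -0.014 ff 3.0 t 10.4 [583.797 279.925 106.006] 0.5891215499620984
```

Run:
```python
from h import *
c=np.array([585,279.])+1.55*ax(2.4)[:2]
probe(c,106,2.35); probe(c,106,2.35-np.pi/3)
bot.line_to([*c,106],120,ori(2.35)); print(bot.read_state()["tcp_pos"])
```

```text
phi 2.35 w 25.06 Fy 0.46 Fx 0.42 Mz -0.107 ff 3.0 t 11.6 [583.819 280.088 106.   ] 0.3419537590225916
phi 1.30 w 24.85 Fy 2.76 Fx -0.68 Mz 0.040 ff 3.0 t 13.6 [584.117 280.72  106.174] -1.4751417915879446
[583.836 280.029 105.981]
```

Run:
```python
from h import *
c=np.array([583.85,280.1])
probe(c,106,2.27,op=32); probe(c,106,2.22,op=32)
```

```text
phi 2.27 w 24.14 Fy 1.44 Fx 0.33 Mz 0.007 ff 3.0 t 15.9 [583.792 280.184 106.006] 0.9827969232450067
phi 2.22 w 24.00 Fy 1.20 Fx -0.22 Mz 0.071 ff 3.0 t 16.9 [583.768 280.194 105.962] 0.5113470232981907
```

Run:
```python
from h import *
c=np.array([583.75,280.2])
bot.line_to([*c,105.5],120,ori(2.24)); a=bot.read_state()
bot.move_gripper(18,25)
def st(d):
    if d is not None: bot.line_to([*c,105.5],20,ori(2.24+d)); bot.pause(.1)
    s=bot.read_state(); y=R.from_quat(s["eef_rot"]).as_matrix()[:2,1]
    print(d,"ang %.3f Mz %.3f w %.2f t %.1f"%(np.arctan2(y[1],y[0]),s["moment"][2]-a["moment"][2],s["width"],s["t"]),s["contact_force"]-a["contact_force"],s["tcp_pos"])
    return s["moment"][2]-a["moment"][2]
st(None)
for d in(.06,.1,.13,0,-.06,-.1,-.13,0):
    st(d)
```

```text
None ang 2.240 Mz 0.002 w 23.77 t 17.9 [-0.161  0.046 -0.585] [583.752 280.199 105.509]
0.06 ang 2.298 Mz 0.096 w 23.52 t 18.3 [-1.697 -1.477  0.751] [583.798 280.157 105.56 ]
0.1 ang 2.339 Mz 0.072 w 23.39 t 18.6 [-0.697 -1.446  1.209] [583.797 280.16  105.573]
0.13 ang 2.369 Mz -0.033 w 23.53 t 19.0 [-0.883 -0.8    1.624] [583.827 280.13  105.593]
0 ang 2.243 Mz -0.059 w 23.65 t 19.4 [-0.441 -1.526  0.451] [583.742 280.225 105.401]
-0.06 ang 2.182 Mz -0.016 w 23.57 t 19.7 [-0.477  0.191 -0.367] [583.712 280.248 105.429]
-0.1 ang 2.142 Mz 0.051 w 23.58 t 20.1 [-0.243 -0.431 -1.503] [583.722 280.273 105.45 ]
-0.13 ang 2.111 Mz 0.161 w 23.55 t 20.4 [-0.337  0.508 -2.161] [583.695 280.303 105.428]
0 ang 2.237 Mz 0.048 w 23.46 t 20.8 [-0.543  0.102 -1.07 ] [583.771 280.189 105.569]
```

The evidence favours counter-clockwise: Fz rises and the tool is carried up turning that way, while clockwise it is pulled down and stiffens. I'll go a little further with averaged torque readings and a stop limit.

```bash
cat >> h.py <<'E'
cN=np.array([583.75,280.2])
def avg(n=6):
    S=[]
    for _ in range(n): S.append(bot.read_state()); bot.pause(.02)
    return np.mean([np.r_[s["contact_force"],s["moment"]] for s in S],0),S[-1]
def turn(phi0,d0,ds,a,lim=.25):
    for d in ds:
        bot.line_to([*cN,105.5+3*(d+d0)],20,ori(phi0+d)); m,s=avg(4); m=m-a
        print("%.2f Mz %.3f F %s w %.2f z %.2f t %.1f"%(d+d0,m[5],m[:3],s["width"],s["tcp_pos"][2],s["t"]))
        if abs(m[5])>lim: print("STOP"); return False
    return True
E
python3 - <<'E'
from h import *
a=np.zeros(6)
if turn(2.24,0,(.1,.16,.2),a,.2) : turn(2.24,0,(.3,.45,.65),a,.25)
E
```

```text
0.10 Mz 0.066 F [ 0.55   0.575 -0.005] w 23.56 z 105.83 t 21.1
0.16 Mz 0.052 F [ 0.235 -0.767  0.295] w 23.80 z 106.01 t 21.4
0.20 Mz 0.067 F [ 0.721 -0.465 -0.183] w 23.66 z 106.12 t 21.7
0.30 Mz 0.056 F [ 1.93  -1.92   0.028] w 23.83 z 106.45 t 22.0
0.45 Mz 0.072 F [ 3.303 -2.246  0.18 ] w 23.78 z 106.93 t 22.4
0.65 Mz 0.076 F [ 3.728 -3.7    0.345] w 23.52 z 107.60 t 22.8
```

Run:
```python
from h import *
import h
bot.move_gripper(32,3)
h.cN=np.array([584.6,280.85]); z=105.5+3*.65; ph=2.24+.65-np.pi/3
bot.line_to([*h.cN,z],120,ori(ph)); a,_=avg(4)
bot.move_gripper(18,3); m,s=avg(4); print("soft",(m-a),s["width"],s["tcp_pos"],(m-a)[:3]@ax(ph))
bot.move_gripper(18,25)
if turn(ph,.65,(.1,.25,.45,.65),a,.25):
    bot.move_gripper(34,3)
    s=bot.read_state();print(s["t"],s["tcp_pos"])
```

```text
soft [ 0.478 -0.956  0.001 -0.181 -0.073  0.002] 24.0285409796808 [584.625 280.783 107.482] -1.0492112419880313
0.75 Mz 0.060 F [ 0.239 -0.733  0.662] w 23.61 z 107.76 t 25.4
0.90 Mz 0.051 F [-0.354 -1.191  0.908] w 23.79 z 108.23 t 25.8
1.10 Mz 0.085 F [-0.665 -0.451  1.407] w 23.64 z 108.81 t 26.2
1.30 Mz 0.035 F [-1.248 -0.239  1.268] w 23.72 z 109.40 t 26.6
27.1167 [584.625 280.841 109.38 ]
```

Run:
```python
from h import *
import cv2
bot.line_to([584.6,280.8,150],200)
bot.line_to([440,190,200],300,ori(1.89))
for i in range(1):
    a=np.mean([bot.camera("top")[105:165,345:410] for _ in range(5)],0).astype(np.uint8)[:,:,::-1]
    b=np.mean([bot.camera("scene")[160:220,300:365] for _ in range(5)],0).astype(np.uint8)[:,:,::-1]
cv2.imwrite("pics/n2.png",cv2.resize(np.hstack([a,b]),None,fx=6,fy=6,interpolation=2)); print(bot.read_state()["t"])
```

```text
28.7167
```

View pics/n2.png

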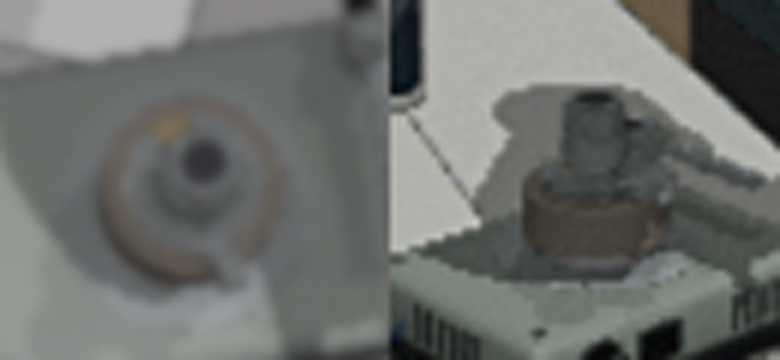

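The left half shows the spindle end at (204,160) and the lug at about (233,270). In the right half the nut has risen, and the wheel and washer are undisturbed.

Run:
```python
from h import *
f=lambda u,v:(np.array([u,v])+.5)/6-.5+[345,105]
s=atz("top",f(204,160),121); 
for p in((233,270),(228,272),(238,270)):
    l=atz("top",f(*p),95); d=l-s; print(s,l,d,np.hypot(*d),np.arctan2(-d[1],-d[0]))
w=atz("top",f(192,188),82);print("wheel c",w, w-s)
for a in(.2,.3,.4):
    p=proj("top",[*(s-35*np.array([np.cos(a),np.sin(a)])),95]);print(a,(p-[345,105]+.5)*6)
```

```text
[584.872 279.033] [550.926 267.15 ] [-33.946 -11.883] 35.96583706880292 0.3367290776914659
[584.872 279.033] [550.247 268.937] [-34.625 -10.096] 36.06715997525577 0.28372420464012016
[584.872 279.033] [550.888 265.385] [-33.984 -13.648] 36.62199178999705 0.3818902060820783
wheel c [583.521 279.412] [-1.35   0.378]
0.2 [219.575 271.788]
0.3 [229.097 269.172]
0.4 [238.296 265.633]
```

```bash
cat >> h.py <<'E'
c0=np.array([584.6,280.8]); al=.33; U=-np.array([np.cos(al),np.sin(al)])
E
python3 - <<'E'
from h import *
bot.move_gripper(30,3)
p=c0+37*U
bot.line_to([*p,130],250,ori(al+np.pi/2)); bot.line_to([*p,98],120); bot.line_to([*p,85],50)
a,s=avg(4);print(a,s["tcp_pos"])
bot.move_gripper(5,3); m,s=avg(5);m=m-a
print("w",s["width"],"Fy",m[:2]@ax(al+np.pi/2)[:2],"Fx",m[:2]@U,"Fz",m[2],"M",m[3:],s["tcp_pos"],s["t"])
E
```

```text
[ 0.01  -0.095  0.178 -0.026 -0.043 -0.001] [549.629 268.773  84.97 ]
w 15.523899323970264 Fy 0.031151966086484215 Fx 0.14318320533524967 Fz 0.38417443210744623 M [0.042 0.005 0.014] [549.683 268.894  85.121] 31.1833
```

Run:
```python
from h import *
import cv2
a,s=avg(2);print("w",s["width"],s["finger_force"])
bot.move_gripper(5,5); m,s=avg(3);m=m-a
print("w",s["width"],s["finger_force"],"Fy",m[:2]@ax(al+np.pi/2)[:2],"Fx",m[:2]@U,"Fz",m[2],"M",m[3:],s["tcp_pos"],s["t"])
b=np.mean([bot.camera("scene")[130:230,280:400] for _ in range(3)],0).astype(np.uint8)[:,:,::-1]
cv2.imwrite("pics/n3.png",cv2.resize(b,None,fx=6,fy=6,interpolation=2))
```

```text
w 15.097603237124677 2.9996875673532486
w 15.40992640511488 4.999605417251587 Fy 0.7637615410018368 Fx -0.02600699973459658 Fz 1.3221256343356846 M [ 0.06   0.008 -0.012] [549.661 268.845  85.079] 31.4833
```

View pics/n3.png

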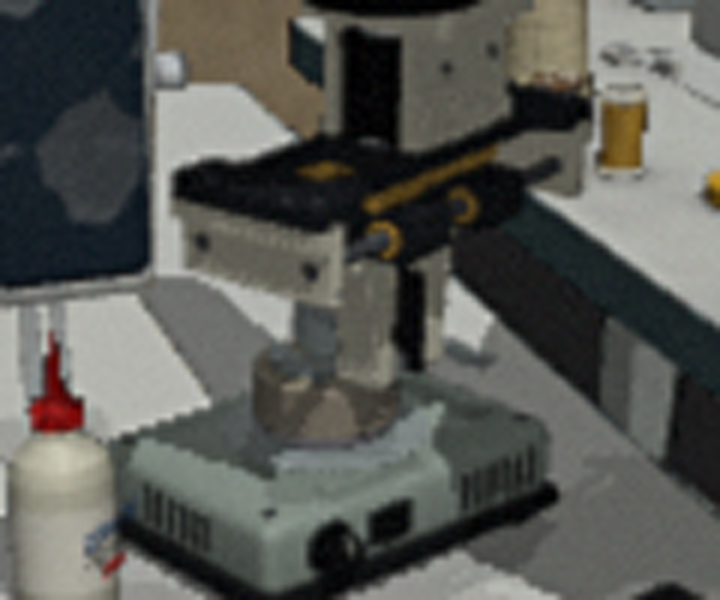

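The picture shows the fingers astride the lug area at about (375,370), in front of the nut. The width of 15.5 mm is too much for the 10 mm lug, so the finger edges probably stop on the washer's rim. I'll try further out.

Run:
```python
from h import *
bot.move_gripper(30,3)
for r,z in((42,85),(42,89.7)):
    bot.line_to([*(c0+r*U),z],100); a,s=avg(2)
    bot.move_gripper(5,3); m,s=avg(4);m=m-a
    print(r,z,"w",s["width"],s["finger_force"],"Fy",m[:2]@ax(al+np.pi/2)[:2],"Fx",m[:2]@U,"Fz",m[2],"M",m[3:],s["tcp_pos"],s["t"])
    if s["width"]<11: break
    bot.move_gripper(30,3)
```

```text
42 85 w 9.80889012610804 2.999640293419361 Fy -0.22186978176730443 Fx 0.13891258177000992 Fz -0.21737275610856402 M [0.017 0.003 0.008] [544.931 267.196  85.006] 32.9917
```

Run:
```python
from h import *
a,_=avg(2); bot.move_gripper(5,20)
for r in (45,50,60,75,90,112):
    bot.line_to([*(c0+r*U),85.3],80); s=bot.read_state(); m=s["contact_force"]-a[:3]
    print(r,"w %.2f"%s["width"],m[:2]@U,m[:2]@ax(al+np.pi/2)[:2],m[2],s["moment"]-a[3:],s["t"])
    if np.linalg.norm(m)>9: print("STOP");break
```

```text
45 w 9.62 0.5440671956412229 -0.21307724301509037 -0.6070316127008811 [-0.041  0.022 -0.02 ] 33.5083
50 w 9.51 0.7389519741864579 0.2521594747446521 -1.0360025825633419 [ 0.023  0.021 -0.006] 33.7583
60 w 9.48 -0.40627233557658166 -0.06321682910424138 -0.5860486383926167 [-0.001  0.046  0.004] 34.0333
75 w 9.52 0.3759270083286402 0.25529121771736585 -1.2506752635591636 [ 0.02   0.02  -0.079] 34.3667
90 w 9.74 -1.4991712104264796 0.2774442435103968 -0.13671122669546182 [0.023 0.062 0.035] 34.7
112 w 9.04 -0.09295273818428716 -0.10696995093820968 -1.2677571006666566 [-0.03   0.075 -0.066] 35.125
```

```bash
cat >> h.py <<'E'
mc=np.array([386.5,269.]); my=.113; ex=ax(my)[:2]; ey=ax(my+np.pi/2)[:2]
E
python3 - <<'E'
from h import *
bot.line_to([*(c0+115*U),105],120)
w=mc+8*ex+47*ey; p=w-42*ex
bot.line_to([*p,80],220,ori(my+np.pi/2)); bot.line_to([*p,15],120)
a,_=avg(3)
for z in (9,7.5,6.8,6.2,5.7,5.2):
    bot.line_to([*p,z],25); m,s=avg(3); m=m-a; print(z,m[2],s["tcp_pos"],s["width"],s["t"])
    if m[2]>2: break
bot.move_gripper(22,3); bot.pause(.1)
bot.line_to([*p,100],150); s=bot.read_state(); print(p,s["t"],s["contact_force"])
E
```

```text
9 -0.7862956095534844 [347.384 311.858   9.056] 9.475025173606856 37.425
7.5 -1.1013103431145153 [347.378 311.86    7.459] 9.375467117902778 37.725
6.8 -0.6511594212782749 [347.393 311.846   6.765] 9.668316044400498 38.025
6.2 -0.38458160514045975 [347.418 311.883   6.188] 9.3285014611782 38.325
5.7 4.258561731577563 [347.471 311.93    5.907] 9.353581515802462 38.625
[347.417 311.866] 40.0167 [ 0.289 -0.144 -0.584]
```

Run:
```python
from h import *
bot.move_gripper(88,30)
ph=2.79
bot.line_to([450,285,190],300,ori(2.3)); bot.line_to([*c0,170],300,ori(ph))
bot.line_to([*c0,100],150); bot.line_to([*c0,63],80)
a,s=avg(4);print(a,s["tcp_pos"],s["t"])
bot.move_gripper(55,10); m,s=avg(4);m=m-a
print("w",s["width"],s["finger_force"],"F",m,s["tcp_pos"],s["t"])
```

```text
[ 0.015  0.585  0.166  0.037  0.053 -0.02 ] [584.921 280.91   63.238] 44.0167
w 66.32472546243483 10.000191915314645 F [-0.862 -0.822  2.143  0.021  0.303  0.051] [584.666 280.892  63.283] 44.575
```

Run:
```python
from h import *
bot.move_gripper(55,30)
a,_=avg(2)
p=bot.read_state()["tcp_pos"][:2]
for z in (70,85,105,142):
    bot.line_to([*c0,z],70); s=bot.read_state(); m=s["contact_force"]-a[:3]; print(z,m,s["width"],s["t"])
    if np.linalg.norm(m)>20: print("STOP");break
```

```text
70 [ 0.679  0.651 -6.238] 65.89863399097463 45.0917
85 [ 1.359 -0.029 -6.235] 65.98238249253887 45.4583
105 [ 1.304 -0.741 -5.94 ] 65.7329768328338 45.8917
142 [ 1.994  0.041 -6.167] 65.97759944527509 46.5667
```

Run:
```python
from h import *
p=mc-45*ey
bot.line_to([*p,130],180,ori(3.1)); bot.line_to([*p,20],110)
a,_=avg(3)
for z in (11,9,8.3,7.8,7.3,6.8):
    bot.line_to([*p,z],25); m,s=avg(3); m=m-a; print(z,m[2],s["tcp_pos"],s["width"],s["t"])
    if m[2]>2.5: break
bot.move_gripper(78,5); bot.pause(.15)
bot.line_to([*p,60],100); bot.line_to([*p,150],200)
bot.line_to([400,60,230],300)
import cv2
a=bot.camera("top")[90:300,240:440,::-1]; b=bot.camera("scene")[150:300,240:440,::-1]
cv2.imwrite("pics/f1.png",cv2.resize(np.hstack([a,np.vstack([b,np.zeros((60,200,3),np.uint8)])]),None,fx=2,fy=2,interpolation=2))
print(p,bot.read_state()["t"])
```

```text
11 0.19333262441697552 [391.539 224.215  10.906] 65.85342550938493 49.575
9 -0.5147722585167847 [391.548 224.258   8.942] 65.66580933267716 49.875
8.3 -0.3232110012945624 [391.542 224.264   8.282] 66.01224000871647 50.175
7.8 6.494871585945877 [391.593 224.317   8.216] 66.1180337896488 50.475
[391.574 224.287] 53.2667
```

View pics/f1.png

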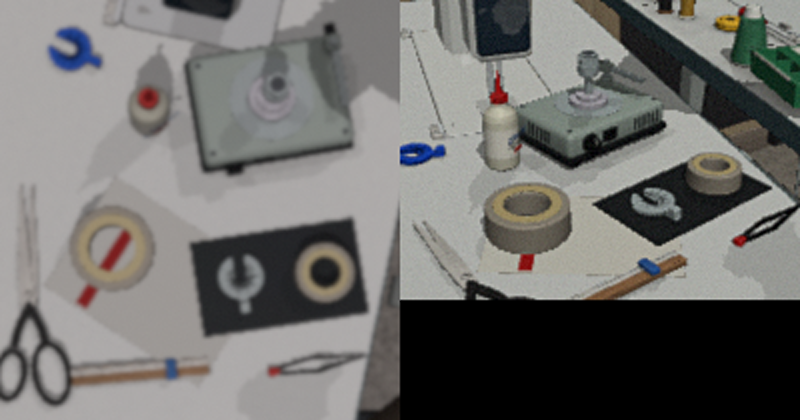

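The washer at (240,278) and the wheel at (324,272) lie flat side by side on the mat. The nut is still on the spindle, nothing else has moved, and the robot is clear, so I'm handing in.

```bash
python3 -c "
from plant import bot
print(bot.close_job())"
```

```text
the job is handed in; nothing more can be done
None
```

Job handed in at about 53 s: the nut turned out to be right-hand and was backed off 1.3 rad counter-clockwise, and the washer and wheel lie flat side by side on the mat with the other things where they were.

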